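# Clamp a camera in the click-dial service holder

### The job

Set the white box camera down softly on the blue service holder, upright between its two jaws and roughly centred along them, and let go of it. Then turn the orange dial clockwise, feeling its clicks, until the camera is just pressed between both jaws, go on for two more clicks past that first pressing click, and let go. Do not clamp harder than that, and leave the other things on the desk alone.

Things in the scene. Friction and masses are not known exactly. Their poses are not given: they have to be found in the camera images.
- camera: Loose white box camera, 0.2 to 0.4 kg. Body 110 mm long (its x), 56 mm wide (its y), 46 mm high; black lens, 36 mm across, sticks out 28 mm at +x. Grey mounting block on the middle of its top. Origin: centre of the underside; z up. Lens may point to either end of the holder.
- camera_block (a point): Grip point in the camera's grey mounting block, 72 mm above the underside; axes as the camera's. The block is 40 mm (x) by 22 mm (y), from 46 to 86 mm above the underside: fingers close along y, fingertips kept above the camera's body (26 mm below this point).
- holder: Service holder, fixed to the desk: aluminium plate 130 mm (its x) by 222 mm (its y, -174 to +48 mm), 12 mm thick. Origin: on the desk under the camera's place; z up. Fixed blue jaw: face at y = +30 mm, 14 mm thick, 100 mm long in x, top at z = 50 mm. Blue dial housing: y = -171 to -93, x = -42 to +42, top at z = 44 mm.
- jaw: Moving steel jaw; slides along the holder's y. Its origin is the holder's while the dial is unturned. Carries a sprung black rubber pad, 76 mm long in x, top at z = 48 mm (jaw block's top 48 mm). Before the dial is turned the pad's face stands somewhere from y = -56 to -34 mm: it was screwed out differently each time and is not measured. Pad spring: 1 N per mm.
- cradle (a point): Where the camera's underside centre goes: plate top, 12 mm above the desk, axes as the holder's. Set down at y = -1 mm, the camera has 3 mm to the fixed jaw and at least 5 mm to the pad; the closing jaw pushes it over to the fixed jaw.
- dial_axis (a point): Fixed point on the dial's upright axis at gripping height, 79 mm above the desk; axes as the holder's (does not turn). Black disc, 60 mm across, top 56 mm above the desk; on it an orange grip bar 16 mm thick, 48 mm long, up to 96 mm. At the start the bar lies along the holder's y (fingers close along x). Clockwise from above closes the jaw.
- dial_foot (a point): Foot of the dial's axis, 44 mm above the desk. Dial: 20 degrees and 6 mm of jaw per click, 9 clicks of travel, starts at 0, stays in a click. Torque: about 0.35 N m on leaving a click, falling to nil half way, then helping as much; little friction, viscous drag 0.2 N m s. Each N of clamping adds 0.0172 N m (6 N, 0.1 N m per click). The first pressing click is the 2nd to the 5th.
- multimeter: Bystander, not to be moved: green multimeter, 150 x 75 x 42 mm. Origin: centre of its underside.
- screwdriver: Bystander, not to be moved: screwdriver with an orange handle, 200 mm long, lying. Origin: centre of its underside.
- dome_camera: Bystander, not to be moved: white dome camera, 110 mm across, 72 mm high. Origin: centre of its underside.
- screw_tray: Bystander, not to be moved: clear screw tray, 100 x 150 x 25 mm. Origin: centre of its underside.
- drive: Bystander, not to be moved: dark hard drive, 147 x 101 x 26 mm. Origin: centre of its underside.
Not all that is in view belongs to the job. Leave any brown or red look-alike of the camera alone.

How it is judged:
By the outcome, as a careful person would: the job done as asked, in the order asked, and still so for the second after the job is handed in, with the robot touching nothing.
It also fails if it takes over 72 s, if anything falls off the work surface, if the arm or the gripper's body presses on something with over 40 N, if the wrist force passes 120 N, or if a joint passes its speed limit or range.

### The arm

A 7-joint arm with a two-finger parallel gripper is mounted at the origin on the work surface. World frame = base frame: x ahead of the robot, y to its left, z up, the work surface at z = 0. Lengths are in m, angles in degrees, forces in N, time in s.
With the tool pointing down it reaches from about 0.425 to 0.95 m from the base axis. Payload 4.7 kg.
Tool frame: the origin (TCP) lies at the centre of the arm's flange, where the gripper is bolted on; the fingertips stand 182 mm ahead of it and the grasp point (between the pads) lies 164 mm ahead of it; z points along the fingers, x is the direction in which the jaws open and shut, and the axes are right-handed (so a half turn about z gives the same grasp; the last joint's range is limited). The gripper opens to 87 mm and grips with 3 to 60 N. Pads are 19 mm wide; open, the fingers measure 117 mm over their backs; the gripper's body (75 mm by 190 mm) begins 51 mm behind the grasp point.
Start: joints at [73.058, 26.849, -2.785, 87.806, 1.381, 65.374, -4.715], TCP at [0.178, -0.651, 0.405] pointing down, gripper open.
Joint ranges: [-148.3, 148.3], [-19.14, 114.17], [-79.39, 73.82], [5.75, 140.21], [-59.74, 239.74], [12.07, 113.84], [-152.46, 152.46]. Speed limits (degrees/s): [147.25, 147.25, 180, 180, 180, 180, 180].

### API

Orientations are given as a 3x3 rotation matrix whose columns are the frame's x, y, z axes.
In Python, from rig import env gives the robot as it stands. The module is installed in compiled form; this text tells all that it offers.
- The arm moves only by the tool apply_moves, never from a script. Its argument "rows" is a list that holds one entry, the list of rows, each a list of 7 numbers: the shift along the tool's x, y, z in m, then the turn, a rotation vector about the tool's x, y, z in degrees, then the finger opening in m, from 0 to 0.087. In form: [[[dx, dy, dz, ax, ay, az, jaw], ...]]. A call has exactly 8 rows; each row is the pose to reach, as a shift and turn from the pose commanded when the call began, along the tool's axes at that moment; what a row does not reach only later rows make up. A row lasts 1/8 s, in which the tool goes at most 62.5 mm and 10.7 degrees, less where a joint would pass 70% of its speed; a pose out of reach is approached as far as the arm can. A call with a gripper value outside its range is refused whole. The fingers move at their own pace and stop on an object; "force" is the grip in N (left out, the last holds). Time passes only in rows, so rows that repeat a pose let the fingers close, or fill a call up. It gives the time, the measured TCP pose, the force and the opening at its end, in the units of the state.
- env.sense(): the state, without advancing time (a new reading comes with each control period).
- env.read_camera(name): name is "side" or "top" or "wrist"; returns the picture (400x640x3 uint8, red, green, blue); there is no depth.
- env.get_calibration(name): a dict with "mtx" (3x3 intrinsics, pixels), "distortion" ([k1, k2, p1, p2, k3] as OpenCV has them; the pictures are not rectified), "extrinsics" (4x4, takes a point from world to camera coordinates). Camera axes: x right, y up, looking along -z (the intrinsics and any distortion apply to the point x, -y, -z); pixel columns grow to the right and rows downward; lengths in m; the calibration is good to about 2 mm. A picture is of the moment at which its call begins: read the wrist's pose just before it. get_calibration takes no time and is no camera call; for the wrist camera it gives the pose at the moment of the call.
- env.finish_job(): hands the job in, once; it reports no verdict.
The state is a dict: "time": time; "joints": joint angles; "joint_velocities": joint speeds; "joint_torque": joint torques, N m; "tool_pos": TCP position; "orientation": TCP orientation; "contact_force": force on the tool from outside, world axes, zero at the start; "wrist_torque": the same for the moment, N m; "grip_width": opening from 0.0 (shut) to 1.0 (fully open).
Only numpy, scipy, OpenCV 4.12 (cv2) and the standard library are available. Lean on these libraries where they do the work, as an engineer would, in place of code of your own. Each camera call takes 0.05 s, during which the arm holds its last target. There are 200 camera calls.

## Working session

There is one attempt and no reset: what is moved stays moved. The work goes in short steps, Python scripts to look and compute and a tool call to move; the robot and the scene stay as the last step left them, time stands still between calls to the robot, and variables do not carry over. Pictures are saved under pics/ and viewed, about 8 in all and at most 12, crops included, and the job is handed in when it is done.

Besides the shell and the picture viewer there is one more tool, called after "Emit:" as name(argument=value, ...), one argument or row to a line, values as JSON. apply_moves: Moves the arm, as the interface text tells. Its arguments: {"type":"object","properties":{"rows":{"type":"array","items":{"type":"array","items":{"type":"array","items":{"type":"number"}}}},"force":{"type":"number"}},"required":["rows"]}

```bash
mkdir -p pics; cat > h.py <<'E'
import numpy as np, cv2
from rig import env
def cal(n):
    c=env.get_calibration(n); return np.array(c["mtx"],float),np.array(c["distortion"],float),np.array(c["extrinsics"],float)
def ray(c,uv):
    K,D,E=c; p=cv2.undistortPoints(np.array([[uv]],float),K,D)[0,0]
    d=E[:3,:3].T@np.array([p[0],-p[1],-1.]); o=-E[:3,:3].T@E[:3,3]; return o,d/np.linalg.norm(d)
def proj(c,P):
    K,D,E=c; q=(E[:3,:3]@np.atleast_2d(P).T).T+E[:3,3]; q=q*[1,-1,-1]
    return cv2.projectPoints(q,np.zeros(3),np.zeros(3),K,D)[0][:,0]
def atz(c,uv,z):
    o,d=ray(c,uv); return o+d*(z-o[2])/d[2]
def tri(rs):
    A=0;b=0
    for o,d in rs:
        M=np.eye(3)-np.outer(d,d); A=A+M; b=b+M@o
    x=np.linalg.solve(A,b); return x,[np.linalg.norm((np.eye(3)-np.outer(d,d))@(x-o)) for o,d in rs]
def save(n,f,crop=None,s=1):
    im=env.read_camera(n)[:,:,::-1]; cv2.imwrite('pics/raw_'+f,im)
    if crop: im=im[crop[1]:crop[3],crop[0]:crop[2]]
    cv2.imwrite('pics/'+f,cv2.resize(im,None,fx=s,fy=s,interpolation=cv2.INTER_CUBIC))
E
python3 - <<'E'
from h import *
import pickle
s=env.sense(); print(s)
c={n:cal(n) for n in("side","top","wrist")}
pickle.dump(c,open('c0.pkl','wb'))
for n in c: save(n,n+'0.png'); print(n,c[n][0].tolist(),c[n][1],(-c[n][2][:3,:3].T@c[n][2][:3,3]))
a=[cv2.imread('pics/%s0.png'%n) for n in("side","top")]
cv2.imwrite('pics/two.png',cv2.resize(np.vstack(a),(750*640*1//800,600)) if 0 else a[0])
E
```

```text
{'time': 0.0, 'joints': array([73.05979056, 26.89593095, -2.78473051, 87.87278567,  1.38448566,
       65.37523045, -4.71543461]), 'joint_velocities': array([ 0.01774365, -0.00246521,  0.05637852,  0.11690117,  0.01741288,
       -0.07980296, -0.02238374]), 'joint_torque': array([ 4.62518642e-05, -5.07972014e+01, -8.08142242e-02, -2.36154628e+01,
       -6.13027392e-02,  3.78148688e-02,  1.71712372e-04]), 'tool_pos': array([ 0.17789154, -0.65088551,  0.40372225]), 'orientation': array([[ 2.63671696e-01, -9.64612276e-01, -6.27225330e-04],
       [-9.64610568e-01, -2.63672412e-01,  1.81973905e-03],
       [-1.92072465e-03,  1.25214500e-04, -9.99998148e-01]]), 'contact_force': array([-0.0991623 ,  0.20767689, -0.20707218]), 'wrist_torque': array([0.05600826, 0.03657184, 0.00749134]), 'grip_width': 0.9973126950338592}
side [[502.3931065971395, 0.0, 316.3458097659074], [0.0, 502.3931065971395, 198.25414987036845], [0.0, 0.0, 1.0]] [-0.08957564  0.          0.          0.          0.        ] [-0.29292073  0.88487416  0.8111746 ]
top [[393.2812386172562, 0.0, 317.66767614150115], [0.0, 393.2812386172562, 205.3828497165488], [0.0, 0.0, 1.0]] [-0.0101532  0.         0.         0.         0.       ] [ 0.28514365 -0.01706145  1.12767506]
wrist [[350.22060939012647, 0.0, 321.45268862123555], [0.0, 350.22060939012647, 205.8795696618535], [0.0, 0.0, 1.0]] [0.00230268 0.         0.         0.         0.        ] [ 0.25301765 -0.63019106  0.38320938]
```

View pics/top0.png

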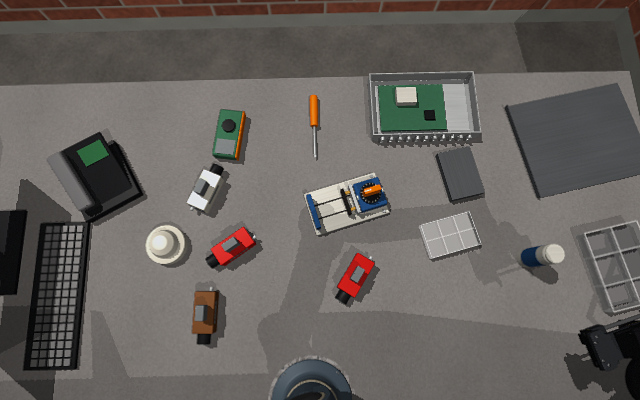

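View pics/side0.png

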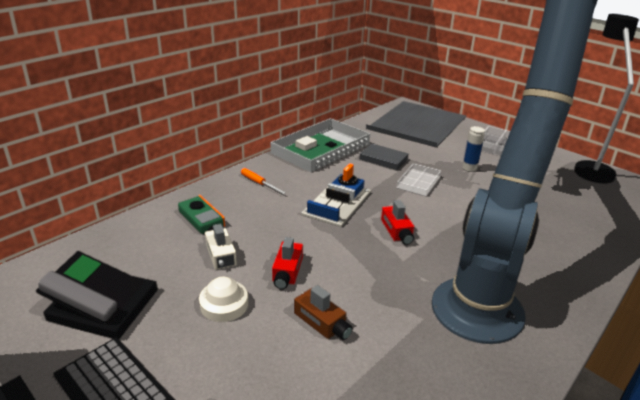

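Candidates in the top view: white at (206,188), red at (232,247) and (355,278), brown at (205,315). The dome camera is at (166,245). By the description it is the white box at (206,188). The holder is at (347,204), with the orange dial at (372,190). Now close crops of both views.

```bash
python3 - <<'E'
import cv2,numpy as np
t=cv2.imread('pics/raw_top0.png'); s=cv2.imread('pics/raw_side0.png')
f=lambda im,x,y,w,h,W,H:cv2.resize(im[y:y+h,x:x+w],(W,H),interpolation=cv2.INTER_CUBIC)
# top: scale 6 : camera 50x50 ->300x300, holder 83x50 (x300 y165..)
A=np.hstack([f(t,180,160,50,50,300,300),f(t,300,165,83+0,50,498,300)])
B=np.hstack([f(s,195,222,50,50,300,300),f(s,297,160,83,50,498,300)])
cv2.imwrite('pics/crops.png',np.vstack([A,B]))
E
```

```text
(no output)
```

View pics/crops.png

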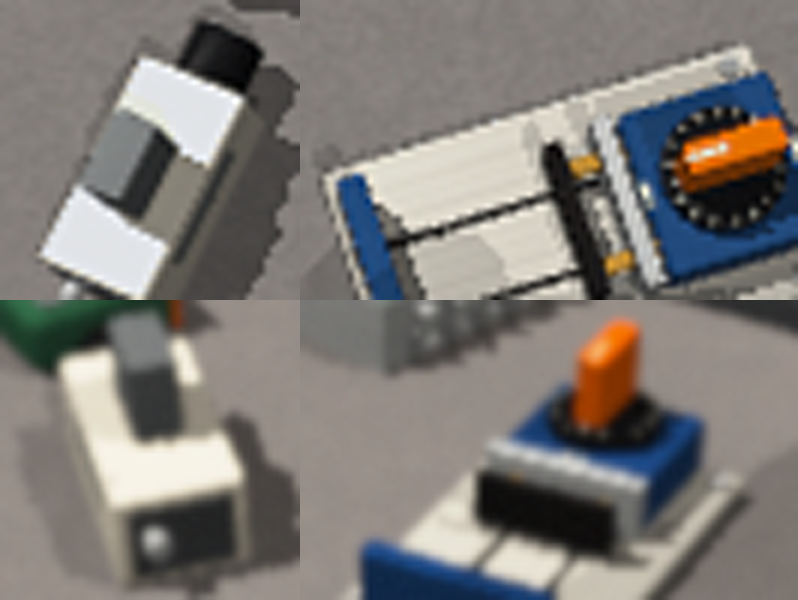

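Crop shows a white body with its grey block and a lens towards the upper right. Nothing else in view is white with a block on top, so the choice stands. The orange bar lies along the holder's y. Now rough poses.

```bash
cat > est.py <<'E'
from h import *
import pickle
C=pickle.load(open('c0.pkl','rb')); T,S,W=C['top'],C['side'],C['wrist']
t=lambda a,b,x0,y0:(x0+a/6-.42,y0+b/6-.42)
ft=lambda a,b:t(a,b,180,160); fh=lambda a,b:t(a-300,b,300,165)
gs=lambda a,b:t(a,b-300,195,222); gh=lambda a,b:t(a-300,b-300,297,160)
print('cam body top corners',[atz(T,ft(*p),.046)[:2].round(4).tolist() for p in[(140,57),(245,97),(150,297),(42,250)]])
print('block top c',atz(T,ft(122,152),.086)[:2], 'tri',tri([ray(T,ft(122,152)),ray(S,gs(140,327))]))
print('plate corners',[atz(T,fh(*p),.012).round(4).tolist() for p in[(325,178),(745,47)]])
print('dial top ends',atz(T,fh(680,158),.096),atz(T,fh(785,135),.096),'tri',tri([ray(T,fh(735,147)),ray(S,gh(622,335))]))
print('fixed jaw corners',atz(T,fh(340,178),.05),atz(T,fh(368,175),.05))
print('wrist',(W[2][:3,:3].T@[0,0,-1]),'up',W[2][:3,:3].T@[0,1,0])
E
python3 est.py
```

```text
cam body top corners [[0.6357, 0.2962], [0.6143, 0.2456], [0.5182, 0.2878], [0.5422, 0.3392]]
block top c [0.57762216 0.29140238] tri (array([0.57778256, 0.29115555, 0.09315315]), [np.float64(0.002654467819513027), np.float64(0.0026544678195129603)])
plate corners [[0.5615, 0.0094, 0.012], [0.6222, -0.1991, 0.012]]
dial top ends [ 0.54547759 -0.15290911  0.096     ] [ 0.55485948 -0.20103071  0.096     ] tri (array([ 0.54625746, -0.17736652,  0.105431  ]), [np.float64(0.0014376484490746003), np.float64(0.001437648449074666)])
fixed jaw corners [0.55192178 0.00147511 0.05      ] [ 0.55300047 -0.01172137  0.05      ]
wrist [-0.27621571 -0.07375579 -0.95826143] up [ 0.9242601   0.25300431 -0.28588825]
```

Emit:
apply_moves(
  rows=[
    [[-0.04, -0.044, 0, 0, 0, -5, 0.087], [-0.08, -0.088, 0, 0, 0, -10, 0.087], [-0.12, -0.132, 0, 0, 0, -15, 0.087], [-0.16, -0.176, 0, 0, 0, -20, 0.087], [-0.2, -0.22, 0, 0, 0, -25, 0.087], [-0.24, -0.264, 0, 0, 0, -30, 0.087], [-0.28, -0.31, 0, 0, 0, -35, 0.087], [-0.32, -0.355, 0, 0, 0, -40, 0.087]],
  ],
)

```text
time: 1.15
tool_pos: [0.4367, -0.247, 0.4048]
orientation: [[0.824, -0.567, 0.0], [-0.567, -0.824, -0.0], [0.0, 0.0, -1.0]]
contact_force: [0.5, -0.9, -0.8]
grip_width: 0.997
```

Emit:
apply_moves(
  rows=[
    [[-0.002, -0.04, 0, 0, 0, -3, 0.087], [-0.004, -0.08, 0, 0, 0, -6, 0.087], [-0.005, -0.12, 0, 0, 0, -9, 0.087], [-0.006, -0.15, 0, 0, 0, -12, 0.087], [-0.007, -0.17, 0, 0, 0, -15, 0.087], [-0.007, -0.175, 0, 0, 0, -15, 0.087], [-0.007, -0.175, 0, 0, 0, -15, 0.087], [-0.007, -0.175, 0, 0, 0, -15, 0.087]],
  ],
)

```text
time: 2.15
tool_pos: [0.5295, -0.1023, 0.4046]
orientation: [[0.941, -0.34, -0.001], [-0.34, -0.941, -0.001], [-0.0, 0.001, -1.0]]
contact_force: [0.2, 0.7, 0.6]
grip_width: 0.997
```

```bash
python3 - <<'E'
from h import *
import pickle
s=env.sense(); print(s['tool_pos'],s['orientation'].round(3).tolist(),s['joints'].round(1),s['wrist_torque'])
pickle.dump(cal('wrist'),open('c1.pkl','wb'))
save('wrist','w1.png',None,1.25)
E
```

```text
[ 0.52951694 -0.10229787  0.40463633] [[0.941, -0.34, -0.001], [-0.34, -0.941, -0.001], [-0.0, 0.001, -1.0]] [ 31.2  16.8 -30.2 105.    9.7  60.7 -22.6] [ 0.03057641 -0.04081524 -0.02386709]
```

View pics/w1.png

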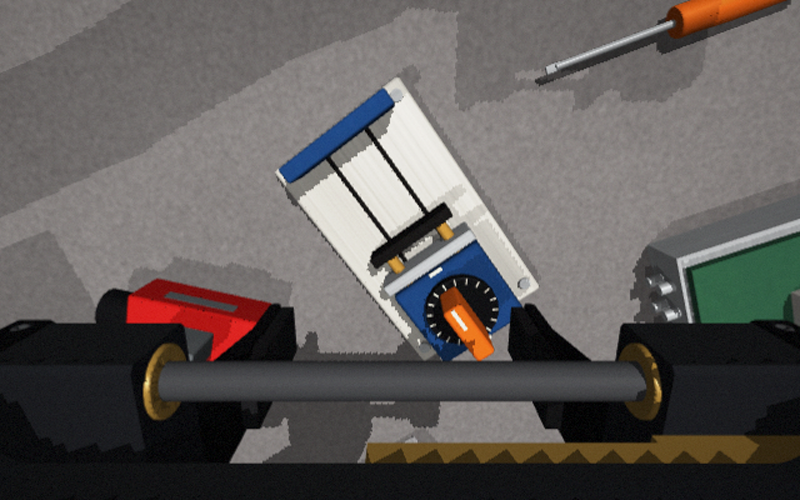

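The wrist view shows the holder from the fixed jaw (top, about (337,135)) to the dial (462,313). I'll enlarge it for corners.

```bash
python3 - <<'E'
import cv2
im=cv2.imread('pics/raw_w1.png')[58:294,212:440]
cv2.imwrite('pics/w1c.png',cv2.resize(im,None,fx=2.5,fy=2.5,interpolation=cv2.INTER_CUBIC))
E
```

```text
(no output)
```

View pics/w1c.png

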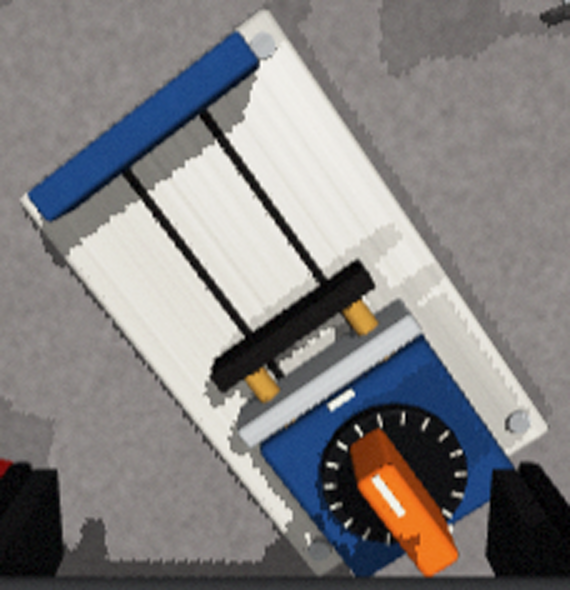

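```bash
cat > fit.py <<'E'
from h import *
import pickle
from scipy.optimize import least_squares
c=pickle.load(open('c1.pkl','rb'))
g=lambda a,b:(212+(a+.5)/2.5-.5,58+(b+.5)/2.5-.5)
pts=[((65,48,12),(267,10)),((-65,48,12),(22,200)),((65,-174,12),(548,430)),((50,44,50),(238,32)),((-50,44,50),(30,190)),((50,30,50),(258,66)),((-50,30,50),(48,219)),((0,-132,56),(393,475)),((42,-93,44),(424,338)),((-42,-93,44),(262,440))]
H=np.array([p[0] for p in pts])/1e3; U=np.array([g(*p[1]) for p in pts])
def pose(q,P): 
    cs,sn=np.cos(q[2]),np.sin(q[2]); return P@np.array([[cs,-sn,0],[sn,cs,0],[0,0,1]]).T+[q[0],q[1],q[3] if len(q)>3 else 0]
for q0 in([.51,-.05,.3],[.51,-.05,.3,0]):
    r=least_squares(lambda q:(proj(c,pose(q,H))-U).ravel(),q0,loss='soft_l1')
    print(r.x,np.degrees(r.x[2])); print((proj(c,pose(r.x,H))-U).round(1).tolist())
    if len(q0)==3: np.save('holder.npy',r.x); q=r.x
# pad profile
im=cv2.cvtColor(cv2.imread('pics/raw_w1.png'),cv2.COLOR_BGR2GRAY).astype(np.float32)
ys=np.arange(-75,-20,1.)
for x in(-30,-5,5,30):
    L=np.mean([cv2.remap(im,*[proj(c,pose(q,np.array([[(x+d)/1e3,y/1e3,.048] for y in ys])))[:,k].astype(np.float32) for k in(0,1)],cv2.INTER_LINEAR).ravel() for d in(-3,0,3)],0)
    print(x,[f'{int(y)}:{int(v)}' for y,v in zip(ys,L)])
E
python3 fit.py
```

```text
[ 0.51666405 -0.05398066  0.27538866] 15.778608114964822
[[-0.1, -2.8], [-2.8, -0.8], [2.1, 1.0], [0.2, -2.0], [-2.5, 1.3], [1.4, -2.1], [-0.1, 1.9], [0.9, 1.8], [0.5, 0.0], [-2.5, 4.7]]
[ 0.51630599 -0.05499261  0.27517891 -0.00773813] 15.766590012080094
[[0.0, -0.8], [-0.6, -0.5], [-0.0, -0.5], [0.5, 0.0], [-0.2, 1.6], [1.5, -0.4], [2.0, 1.9], [-0.2, -0.3], [-0.8, -0.8], [-2.4, 2.9]]
-30 ['-75:83', '-74:79', '-73:77', '-72:104', '-71:139', '-70:150', '-69:151', '-68:154', '-67:153', '-66:135', '-65:122', '-64:104', '-63:51', '-62:25', '-61:21', '-60:23', '-59:22', '-58:21', '-57:23', '-56:22', '-55:19', '-54:13', '-53:11', '-52:15', '-51:57', '-50:123', '-49:193', '-48:219', '-47:224', '-46:224', '-45:225', '-44:225', '-43:224', '-42:224', '-41:224', '-40:224', '-39:224', '-38:224', '-37:224', '-36:225', '-35:224', '-34:224', '-33:224', '-32:224', '-31:224', '-30:224', '-29:223', '-28:223', '-27:224', '-26:224', '-25:223', '-24:223', '-23:224', '-22:224', '-21:223']
-5 ['-75:88', '-74:88', '-73:91', '-72:128', '-71:182', '-70:195', '-69:195', '-68:198', '-67:182', '-66:125', '-65:8
[... 955 characters left out ...]
:228', '-29:228', '-28:227', '-27:227', '-26:228', '-25:228', '-24:227', '-23:228', '-22:228', '-21:228']
30 ['-75:118', '-74:121', '-73:122', '-72:134', '-71:154', '-70:166', '-69:165', '-68:165', '-67:165', '-66:171', '-65:171', '-64:140', '-63:70', '-62:27', '-61:25', '-60:25', '-59:26', '-58:26', '-57:25', '-56:22', '-55:20', '-54:14', '-53:10', '-52:10', '-51:10', '-50:59', '-49:162', '-48:197', '-47:197', '-46:200', '-45:209', '-44:223', '-43:227', '-42:228', '-41:227', '-40:227', '-39:228', '-38:228', '-37:228', '-36:228', '-35:228', '-34:228', '-33:229', '-32:229', '-31:228', '-30:229', '-29:228', '-28:228', '-27:229', '-26:229', '-25:228', '-24:229', '-23:229', '-22:229', '-21:229']
```

Holder fitted at (0.517, -0.054), yaw 15.8°. The pad's face is near y = -54.5 mm, so about 28.5 mm of travel, and the first pressing click should be the 5th. Now over to the camera.

Emit:
apply_moves(
  rows=[
    [[-0.011, -0.048, 0, 0, 0, -10, 0.087], [-0.022, -0.096, 0, 0, 0, -20, 0.087], [-0.034, -0.145, 0, 0, 0, -30, 0.087], [-0.045, -0.193, 0, 0, 0, -40, 0.087], [-0.056, -0.242, 0, 0, 0, -50, 0.087], [-0.067, -0.29, 0, 0, 0, -60, 0.087], [-0.078, -0.339, 0, 0, 0, -70, 0.087], [-0.089, -0.387, 0, 0, 0, -80, 0.087]],
  ],
)

```text
time: 3.2
tool_pos: [0.5774, 0.2938, 0.4047]
orientation: [[0.492, 0.87, 0.0], [0.87, -0.492, -0.001], [-0.001, 0.001, -1.0]]
contact_force: [0.5, 0.6, -0.0]
grip_width: 1.003
```

Emit:
apply_moves(
  rows=[
    [[0, 0, 0.05, 0, 0, -4, 0.087], [0, 0, 0.08, 0, 0, -4, 0.087], [0, 0, 0.08, 0, 0, -4, 0.087], [0, 0, 0.08, 0, 0, -4, 0.087], [0, 0, 0.08, 0, 0, -4, 0.087], [0, 0, 0.08, 0, 0, -4, 0.087], [0, 0, 0.08, 0, 0, -4, 0.087], [0, 0, 0.08, 0, 0, -4, 0.087]],
  ],
)

```text
time: 4.2
tool_pos: [0.5767, 0.2933, 0.3249]
orientation: [[0.434, 0.901, 0.0], [0.901, -0.434, -0.0], [0.0, 0.0, -1.0]]
contact_force: [0.2, -0.4, -0.7]
grip_width: 0.994
```

```bash
python3 - <<'E'
from h import *
import pickle
s=env.sense(); print(s['tool_pos'],s['orientation'].round(3).tolist(),s['joints'].round(1),s['wrist_torque'])
pickle.dump(cal('wrist'),open('c2.pkl','wb'))
save('wrist','w2.png',(140,20,460,320),2)
E
```

```text
[0.57674441 0.2933195  0.32492667] [[0.434, 0.901, 0.0], [0.901, -0.434, -0.0], [0.0, 0.0, -1.0]] [  1.5  36.8 -47.9  94.6  30.2  62.3   9.1] [ 0.08496422 -0.17069104 -0.00205945]
```

View pics/w2.png

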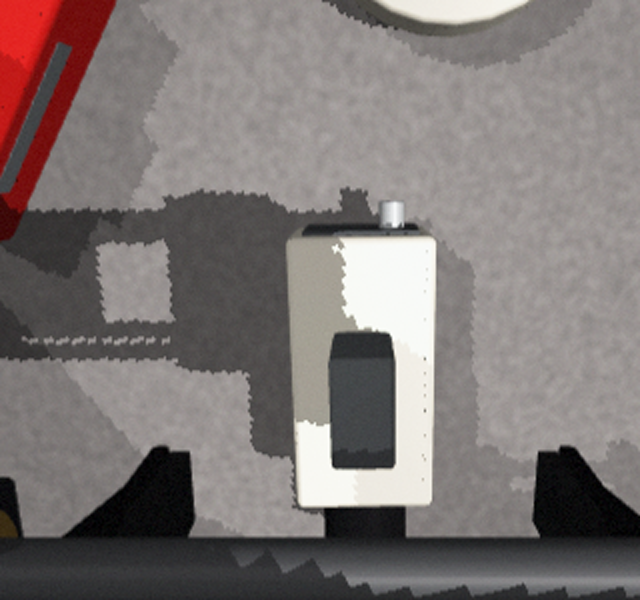

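```bash
cat > fit2.py <<'E'
from h import *
import pickle
from scipy.optimize import least_squares
c=pickle.load(open('c2.pkl','rb'))
g=lambda a,b:(140+(a+.5)/2-.5,20+(b+.5)/2-.5)
pts=[((-20,-11,86),(331,358)),((-20,11,86),(394,358)),((20,11,86),(395,468)),((20,-11,86),(332,468)),((-55,-28,46),(288,238)),((-55,28,46),(436,237)),((55,28,46),(433,506)),((55,-28,46),(298,508))]
H=np.array([p[0] for p in pts])/1e3; U=np.array([g(*p[1]) for p in pts])
def pose(q,P):
    cs,sn=np.cos(q[2]),np.sin(q[2]); return P@np.array([[cs,-sn,0],[sn,cs,0],[0,0,1]]).T+[q[0],q[1],q[3] if len(q)>3 else 0]
for q0 in([.577,.29,-.45],[.577,.29,-.45,0]):
    r=least_squares(lambda q:(proj(c,pose(q,H))-U).ravel(),q0,loss='soft_l1')
    print(r.x,np.degrees(r.x[2])); print((proj(c,pose(r.x,H))-U).round(1).tolist())
# two-view check of block top centre (wrist close + top)
T=pickle.load(open('c0.pkl','rb'))['top']
print(tri([ray(c,g(363,413)),ray(T,(180+122/6-.42,160+152/6-.42))]))
E
python3 fit2.py
```

```text
[ 0.57748331  0.29249056 -0.43628273] -24.997158833102638
[[-1.3, -0.2], [1.2, -0.6], [0.7, 1.2], [-0.2, 1.6], [-1.8, -0.9], [1.2, -1.4], [0.3, 0.7], [-0.7, 0.5]]
[ 0.57889645  0.2918542  -0.43771754 -0.00504646] -25.0793677990217
[[-0.8, 0.0], [1.0, -0.3], [0.4, 0.2], [0.2, 0.5], [-0.8, 0.5], [0.6, 0.1], [-0.4, -0.5], [-0.2, -0.8]]
(array([0.57813807, 0.29228568, 0.08278429]), [np.float64(0.00037447783081189943), np.float64(0.0003744778308120866)])
```

Emit:
apply_moves(
  rows=[
    [[0, 0.001, 0.03, 0, 0, -0.7, 0.087], [0, 0.001, 0.06, 0, 0, -0.7, 0.087], [0, 0.001, 0.08, 0, 0, -0.7, 0.087], [0, 0.001, 0.089, 0, 0, -0.7, 0.087], [0, 0.001, 0.089, 0, 0, -0.7, 0.087], [0, 0.001, 0.089, 0, 0, -0.7, 0.087], [0, 0.001, 0.089, 0, 0, -0.7, 0.05], [0, 0.001, 0.089, 0, 0, -0.7, 0.03]],
  ],
  force=20,
)

```text
time: 5.25
tool_pos: [0.5778, 0.293, 0.2363]
orientation: [[0.423, 0.906, 0.001], [0.906, -0.423, 0.0], [0.001, 0.001, -1.0]]
contact_force: [-0.1, 0.3, 0.0]
grip_width: 0.854
```

Emit:
apply_moves(
  rows=[
    [[0, 0, 0, 0, 0, 0, 0.01], [0, 0, 0, 0, 0, 0, 0.01], [0, 0, 0, 0, 0, 0, 0.01], [0, 0, 0, 0, 0, 0, 0.01], [0, 0, 0, 0, 0, 0, 0.01], [0, 0, -0.01, 0, 0, 0, 0.01], [0, 0, -0.03, 0, 0, 0, 0.01], [0, 0, -0.05, 0, 0, 0, 0.01]],
  ],
)

```text
time: 6.25
tool_pos: [0.5776, 0.293, 0.2875]
orientation: [[0.423, 0.906, 0.001], [0.906, -0.423, 0.0], [0.001, 0.0, -1.0]]
contact_force: [0.6, 0.2, -2.7]
grip_width: 0.249
```

Gripped: 21.7 mm opening, 2.7 N. Carrying it over, turned so the lens faces holder -x.

Emit:
apply_moves(
  rows=[
    [[0, 0, -0.04, 0, 0, 5, 0.01], [-0.01, 0.003, -0.08, 0, 0, 13, 0.01], [-0.03, 0.008, -0.11, 0, 0, 22, 0.01], [-0.055, 0.015, -0.112, 0, 0, 32, 0.01], [-0.085, 0.023, -0.112, 0, 0, 42, 0.01], [-0.115, 0.031, -0.112, 0, 0, 52, 0.01], [-0.145, 0.039, -0.112, 0, 0, 61, 0.01], [-0.171, 0.047, -0.112, 0, 0, 70, 0.01]],
  ],
)

```text
time: 7.25
tool_pos: [0.5472, 0.1174, 0.3993]
orientation: [[0.996, -0.092, 0.002], [-0.092, -0.996, 0.0], [0.002, -0.0, -1.0]]
contact_force: [0.5, -0.9, -2.5]
grip_width: 0.251
```

Emit:
apply_moves(
  rows=[
    [[-0.002, 0.02, 0, 0, 0, 9, 0.01], [-0.004, 0.05, 0, 0, 0, 19, 0.01], [-0.006, 0.08, 0, 0, 0, 29, 0.01], [-0.008, 0.11, 0, 0, 0, 39, 0.01], [-0.011, 0.14, 0, 0, 0, 49, 0.01], [-0.013, 0.16, 0, 0, 0, 58, 0.01], [-0.0145, 0.172, 0, 0, 0, 66, 0.01], [-0.0147, 0.177, 0, 0, 0, 69.2, 0.01]],
  ],
)

```text
time: 8.25
tool_pos: [0.5174, -0.0572, 0.3992]
orientation: [[0.27, -0.963, 0.002], [-0.963, -0.27, -0.0], [0.001, -0.002, -1.0]]
contact_force: [-0.3, 0.9, -4.6]
grip_width: 0.253
```

Emit:
apply_moves(
  rows=[
    [[0, 0, 0.03, 0, 0, 0, 0.01], [0, 0, 0.06, 0, 0, 0, 0.01], [0, 0, 0.07, 0, 0, 0, 0.01], [0, 0, 0.075, 0, 0, 0, 0.01], [0, 0, 0.075, 0, 0, 0, 0.01], [0, 0, 0.075, 0, 0, 0, 0.01], [0, 0, 0.075, 0, 0, 0, 0.01], [0, 0, 0.075, 0, 0, 0, 0.01]],
  ],
)

```text
time: 9.25
tool_pos: [0.5179, -0.057, 0.3231]
orientation: [[0.272, -0.962, 0.001], [-0.962, -0.272, -0.0], [0.0, -0.001, -1.0]]
contact_force: [0.1, 0.1, -2.2]
grip_width: 0.254
```

```bash
python3 - <<'E'
from h import *
import pickle
s=env.sense(); print(s['tool_pos'],s['orientation'].round(3).tolist(),s['joints'].round(1),s['wrist_torque'])
pickle.dump(cal('wrist'),open('c3.pkl','wb'))
save('wrist','w3.png',None,1.25)
E
```

```text
[ 0.5178889  -0.05696119  0.32308126] [[0.272, -0.962, 0.001], [-0.962, -0.272, -0.0], [0.0, -0.001, -1.0]] [ 17.4  19.1 -19.2 112.8   8.2  49.3 -80.4] [ 0.08573188 -0.01930068  0.02630147]
```

View pics/w3.png

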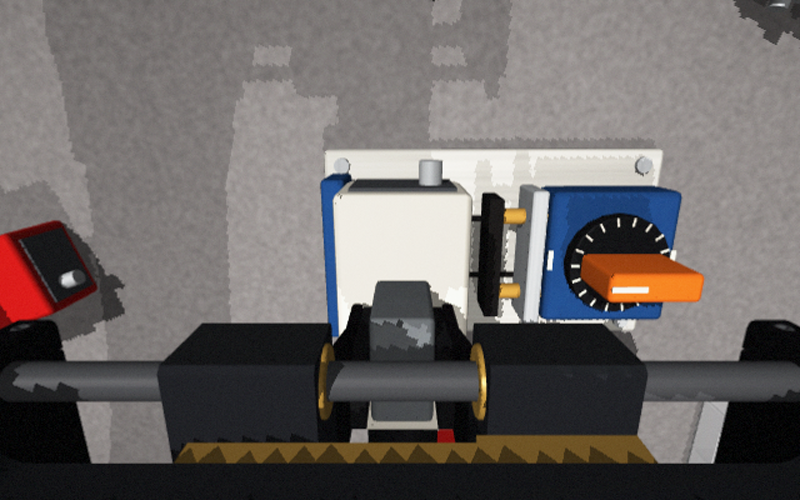

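Camera hangs above its place and is parallel to the plate. I'll refine the holder pose using this view: plate corners (328,152) and (661,150), jaw (321,180), housing (545,188) and (681,190).

```bash
cat >> fit.py <<'E'
print('---- joint')
c3=pickle.load(open('c3.pkl','rb')); k=lambda a,b:((a+.5)/1.25-.5,(b+.5)/1.25-.5)
p3=[((65,48,12),(327,151)),((65,-174,12),(662,150)),((50,44,50),(321,179)),((42,-171,44),(681,191)),((0,-132,56),(618,262))]
H3=np.array([p[0] for p in p3])/1e3; U3=np.array([k(*p[1]) for p in p3])
for q0 in([.51,-.05,.3],[.51,-.05,.3,0]):
    r3=least_squares(lambda q:(proj(c3,pose(q,H3))-U3).ravel(),q0,loss='soft_l1')
    rj=least_squares(lambda q:np.vstack([proj(c3,pose(q,H3))-U3,proj(c,pose(q,H))-U]).ravel(),q0,loss='soft_l1')
    for r in(r3,rj): print(r.x.round(4),np.degrees(r.x[2]),(proj(c3,pose(r.x,H3))-U3).round(1).tolist(),'dial',pose(r.x,np.array([[0,-.132,0]]))[0,:2],'cradle y-3',pose(r.x,np.array([[0,-.003,0]]))[0,:2])
np.save('holder.npy',rj.x)
E
python3 fit.py | sed -n '/joint/,$p'
```

```text
---- joint
[ 0.5159 -0.0531  0.2777] 15.910245852668366 [[-5.1, -1.1], [2.4, -1.0], [-2.9, 0.7], [2.9, 0.3], [0.1, 2.9]] dial [ 0.55207714 -0.18006671] cradle y-3 [ 0.51671422 -0.0560084 ]
[ 0.5164 -0.0538  0.2756] 15.78904122233463 [[-4.0, -1.7], [3.5, -1.0], [-1.7, 0.1], [4.0, 0.4], [1.1, 2.8]] dial [ 0.55235553 -0.18078658] cradle y-3 [ 0.51725512 -0.05665374]
[ 0.5159 -0.0556  0.2782 -0.0068] 15.93946509929887 [[-0.8, -0.7], [0.3, -0.7], [2.0, 0.6], [0.2, -0.2], [-1.2, 0.9]] dial [ 0.55213111 -0.18247684] cradle y-3 [ 0.51670492 -0.05843658]
[ 0.5162 -0.0551  0.2761 -0.0068] 15.819969157611688 [[-1.0, -1.3], [0.1, -0.7], [1.7, -0.1], [-0.1, -0.2], [-1.6, 0.8]] dial [ 0.55215409 -0.18214294] cradle y-3 [ 0.51698667 -0.05802906]
```

Emit:
apply_moves(
  rows=[
    [[0.001, 0.001, 0.02, 0, 0, 0, 0.01], [0.001, 0.001, 0.04, 0, 0, 0, 0.01], [0.001, 0.001, 0.055, 0, 0, 0, 0.01], [0.001, 0.001, 0.064, 0, 0, 0, 0.01], [0.001, 0.001, 0.068, 0, 0, 0, 0.01], [0.001, 0.001, 0.07, 0, 0, 0, 0.01], [0.001, 0.001, 0.071, 0, 0, 0, 0.01], [0.001, 0.001, 0.071, 0, 0, 0, 0.01]],
  ],
)

```text
time: 10.3
tool_pos: [0.5172, -0.0582, 0.2521]
orientation: [[0.272, -0.962, 0.001], [-0.962, -0.272, -0.0], [0.0, -0.001, -1.0]]
contact_force: [-0.5, 0.2, -3.1]
grip_width: 0.25
```

Emit:
apply_moves(
  rows=[
    [[0, 0, 0.0005, 0, 0, 0, 0.01], [0, 0, 0.001, 0, 0, 0, 0.01], [0, 0, 0.0015, 0, 0, 0, 0.01], [0, 0, 0.002, 0, 0, 0, 0.01], [0, 0, 0.0025, 0, 0, 0, 0.01], [0, 0, 0.003, 0, 0, 0, 0.01], [0, 0, 0.003, 0, 0, 0, 0.01], [0, 0, 0.003, 0, 0, 0, 0.01]],
  ],
)

```text
time: 11.3
tool_pos: [0.5171, -0.0582, 0.2491]
orientation: [[0.272, -0.962, 0.0], [-0.962, -0.272, -0.0], [0.0, 0.0, -1.0]]
contact_force: [-2.1, -1.2, 3.2]
grip_width: 0.25
```

Contact felt (−3 N to +3 N) at the expected height. Release and rise.

Emit:
apply_moves(
  rows=[
    [[0, 0, 0, 0, 0, 0, 0.024], [0, 0, 0, 0, 0, 0, 0.03], [0, 0, 0, 0, 0, 0, 0.04], [0, 0, 0, 0, 0, 0, 0.05], [0, 0, 0, 0, 0, 0, 0.05], [0, 0, -0.01, 0, 0, 0, 0.05], [0, 0, -0.04, 0, 0, 0, 0.05], [0, 0, -0.08, 0, 0, 0, 0.05]],
  ],
)

```text
time: 12.3
tool_pos: [0.5168, -0.0582, 0.3295]
orientation: [[0.272, -0.962, -0.002], [-0.962, -0.272, 0.0], [-0.001, 0.001, -1.0]]
contact_force: [0.9, -1.1, 0.3]
grip_width: 0.579
```

Emit:
apply_moves(
  rows=[
    [[0.016, 0, 0, 0, 0, -10, 0.06], [0.032, 0, 0, 0, 0, -20, 0.06], [0.048, 0, 0, 0, 0, -30, 0.06], [0.064, 0, 0, 0, 0, -40, 0.06], [0.08, 0, 0, 0, 0, -50, 0.06], [0.1, 0, 0, 0, 0, -60, 0.06], [0.115, 0, 0, 0, 0, -70, 0.06], [0.129, 0, 0, 0, 0, -80, 0.06]],
  ],
)

```text
time: 13.3
tool_pos: [0.5523, -0.183, 0.3295]
orientation: [[0.994, 0.106, 0.001], [0.106, -0.994, -0.001], [0.001, 0.001, -1.0]]
contact_force: [0.4, 0.5, -0.3]
grip_width: 0.69
```

Emit:
apply_moves(
  rows=[
    [[0, 0, 0, 0, 0, -10, 0.06], [0, 0, 0, 0, 0, -10, 0.06], [0, 0, 0, 0, 0, -10, 0.06], [0, 0, 0, 0, 0, -10, 0.06], [0, 0, 0, 0, 0, -10, 0.06], [0, 0, 0, 0, 0, -10, 0.06], [0, 0, 0, 0, 0, -10, 0.06], [0, 0, 0, 0, 0, -10, 0.06]],
  ],
)

```text
time: 14.3
tool_pos: [0.5522, -0.1823, 0.3287]
orientation: [[0.962, 0.272, 0.0], [0.272, -0.962, -0.0], [0.0, 0.0, -1.0]]
contact_force: [0.8, -0.2, 0.4]
grip_width: 0.691
```

```bash
python3 - <<'E'
from h import *
import pickle
s=env.sense(); print(s['tool_pos'],s['orientation'].round(3).tolist(),s['joints'].round(1),s['wrist_torque'])
c=cal('wrist'); pickle.dump(c,open('c4.pkl','wb'))
save('wrist','w4.png',(170,0,490,300),2)
P=s['tool_pos']
print('tool axis at z .096/.056 raw->crop', [((proj(c,[P[0],P[1],z])[0]-[170,0])*2).round(0) for z in(.103,.096,.056)])
E
```

```text
[ 0.55222512 -0.18231105  0.32874973] [[0.962, 0.272, 0.0], [0.272, -0.962, -0.0], [0.0, 0.0, -1.0]] [ 41.2  26.9 -35.9 103.9  18.9  55.2  13.1] [ 0.014781   -0.11913211  0.01680533]
tool axis at z .096/.056 raw->crop [array([305., 465.]), array([305., 457.]), array([305., 420.])]
```

View pics/w4.png

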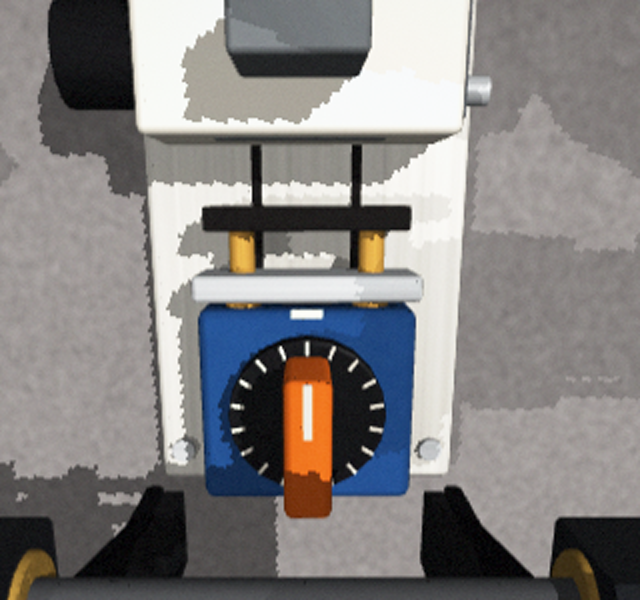

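Camera stands upright between the jaws. The bar is about 1 mm right of the tool axis. I'll do one joint fit over the three wrist views, with a constant wrist-camera offset.

```bash
cat >> fit.py <<'E'
print('---- three')
c4=pickle.load(open('c4.pkl','rb')); k4=lambda a,b:(170+(a+.5)/2-.5,(b+.5)/2-.5)
p4=[((-42,-93,44),(200,307)),((42,-93,44),(415,305)),((-42,-171,44),(208,496)),((42,-171,44),(408,496)),((0,-132,56),(307,411)),((-65,-174,12),(166,474)),((65,-174,12),(450,474)),((-8,-156,96),(285,518)),((8,-156,96),(331,518))]
H4=np.array([p[0] for p in p4])/1e3; U4=np.array([k4(*p[1]) for p in p4])
def sh(c,o): E=c[2].copy(); E[:3,3]+=o[:3]; return c[0],c[1],E
def R(q): return [proj(sh(cc,q[3:]),pose(q[:3],h))-u for cc,h,u in((c,H,U),(c3,H3,U3),(c4,H4,U4))]
r=least_squares(lambda q:np.vstack(R(q)).ravel(),[.51,-.05,.3,0,0,0],loss='soft_l1')
print(r.x.round(4),np.degrees(r.x[2]),'dial',pose(r.x[:3],np.array([[0,-.132,0]]))[0,:2]);print([a.round(1).tolist() for a in R(r.x)])
E
python3 fit.py | sed -n '/three/,$p'
```

```text
---- three
[ 0.5159 -0.0544  0.2777  0.0007  0.0015 -0.0061] 15.909830521558156 dial [ 0.55208848 -0.18134654]
[[[-0.0, -1.1], [-0.9, -0.3], [0.8, -0.5], [0.5, -0.3], [-0.4, 1.8], [1.5, -0.7], [1.8, 2.2], [0.4, -0.0], [-0.3, -0.8], [-2.0, 3.3]], [[-1.3, -0.7], [0.3, -0.6], [1.4, 0.6], [0.2, 0.0], [-1.3, 1.2]], [[-0.8, 0.9], [0.5, 1.7], [-0.5, -0.2], [-0.0, -0.4], [0.3, 1.6], [0.3, 0.0], [-1.3, -0.3], [-0.1, -1.1], [0.3, -1.2]]]
```

Emit:
apply_moves(
  rows=[
    [[0, -0.001, 0.03, 0, 0, 0, 0.06], [0, -0.001, 0.055, 0, 0, 0, 0.06], [0, -0.001, 0.072, 0, 0, 0, 0.06], [0, -0.001, 0.082, 0, 0, 0, 0.06], [0, -0.001, 0.086, 0, 0, 0, 0.06], [0, -0.001, 0.086, 0, 0, 0, 0.06], [0, -0.001, 0.086, 0, 0, 0, 0.04], [0, -0.001, 0.086, 0, 0, 0, 0.03]],
  ],
  force=40,
)

```text
time: 15.35
tool_pos: [0.5521, -0.1814, 0.2433]
orientation: [[0.962, 0.272, 0.001], [0.272, -0.962, -0.0], [0.001, 0.001, -1.0]]
contact_force: [0.1, -0.6, 0.6]
grip_width: 0.541
```

Emit:
apply_moves(
  rows=[
    [[0, 0, 0, 0, 0, 0, 0.02], [0, 0, 0, 0, 0, 0, 0.01], [0, 0, 0, 0, 0, 0, 0.01], [0, 0, 0, 0, 0, 0, 0.01], [0, 0, 0, 0, 0, 0, 0.01], [0, 0, 0, 0, 0, 0, 0.01], [0, 0, 0, 0, 0, 0, 0.01], [0, 0, 0, 0, 0, 0, 0.01]],
  ],
)

```text
time: 16.35
tool_pos: [0.5527, -0.1811, 0.2429]
orientation: [[0.962, 0.272, 0.003], [0.272, -0.962, 0.0], [0.003, 0.0, -1.0]]
contact_force: [4.4, 0.5, -3.7]
grip_width: 0.179
```

```bash
cat > st.py <<'E'
from rig import env
import numpy as np
s=env.sense(); R=s['orientation']; print(s['time'],s['tool_pos'].round(4),'yaw',np.degrees(np.arctan2(R[1,0],R[0,0])).round(2),'F',s['contact_force'].round(1),'M',s['wrist_torque'].round(3),'g',(s['grip_width']*87).round(1))
E
python3 st.py
```

```text
Traceback (most recent call last):
  File "st.py", line 3, in <module>
    s=env.sense(); R=s['orientation']; print(s['time'],s['tool_pos'].round(4),'yaw',np.degrees(np.arctan2(R[1,0],R[0,0])).round(2),'F',s['contact_force'].round(1),'M',s['wrist_torque'].round(3),'g',(s['grip_width']*87).round(1))
                                                                                                                                                                                                      ^^^^^^^^^^^^^^^^^^^^^^^^^^
AttributeError: 'float' object has no attribute 'round'
```

```bash
sed -i "s/(s\['grip_width'\]\*87).round(1)/round(s['grip_width']*87,1)/" st.py; python3 st.py
```

```text
16.35 [ 0.5527 -0.1811  0.2429] yaw 15.81 F [ 4.4  0.5 -3.7] M [ 0.078 -1.185  0.004] g 15.6
```

Emit:
apply_moves(
  rows=[
    [[0, 0, 0, 0, 0, 2.5, 0.01], [0, 0, 0, 0, 0, 5, 0.01], [0, 0, 0, 0, 0, 7.5, 0.01], [0, 0, 0, 0, 0, 10, 0.01], [0, 0, 0, 0, 0, 10, 0.01], [0, 0, 0, 0, 0, 10, 0.01], [0, 0, 0, 0, 0, 10, 0.01], [0, 0, 0, 0, 0, 10, 0.01]],
  ],
)

```text
time: 17.35
tool_pos: [0.5527, -0.1811, 0.243]
orientation: [[0.995, 0.101, 0.003], [0.101, -0.995, 0.0], [0.003, -0.0, -1.0]]
contact_force: [6.0, 0.3, -2.5]
grip_width: 0.179
```

```bash
python3 st.py
```

```text
17.35 [ 0.5527 -0.1811  0.243 ] yaw 5.81 F [ 6.   0.3 -2.5] M [ 0.127 -1.094  0.006] g 15.6
```

Emit:
apply_moves(
  rows=[
    [[0, 0, 0, 0, 0, 2.5, 0.01], [0, 0, 0, 0, 0, 5, 0.01], [0, 0, 0, 0, 0, 7.5, 0.01], [0, 0, 0, 0, 0, 10, 0.01], [0, 0, 0, 0, 0, 10, 0.01], [0, 0, 0, 0, 0, 10, 0.01], [0, 0, 0, 0, 0, 10, 0.01], [0, 0, 0, 0, 0, 10, 0.01]],
  ],
)

```text
time: 18.35
tool_pos: [0.5527, -0.1811, 0.2429]
orientation: [[0.997, -0.073, 0.002], [-0.073, -0.997, 0.0], [0.002, -0.0, -1.0]]
contact_force: [5.4, 1.2, -3.8]
grip_width: 0.183
```

```bash
python3 st.py
```

```text
18.35 [ 0.5527 -0.1811  0.2429] yaw -4.19 F [ 5.4  1.2 -3.8] M [ 0.156 -1.117 -0.   ] g 15.9
```

Emit:
apply_moves(
  rows=[
    [[0, 0, 0, 0, 0, 2.5, 0.01], [0, 0, 0, 0, 0, 5, 0.01], [0, 0, 0, 0, 0, 7.5, 0.01], [0, 0, 0, 0, 0, 10, 0.01], [0, 0, 0, 0, 0, 10, 0.01], [0, 0, 0, 0, 0, 10, 0.01], [0, 0, 0, 0, 0, 10, 0.01], [0, 0, 0, 0, 0, 10, 0.01]],
  ],
)

```text
time: 19.35
tool_pos: [0.5527, -0.1811, 0.243]
orientation: [[0.969, -0.245, 0.002], [-0.245, -0.969, 0.0], [0.002, -0.001, -1.0]]
contact_force: [5.1, 1.1, -3.7]
grip_width: 0.179
```

```bash
python3 st.py
```

```text
19.35 [ 0.5527 -0.1811  0.243 ] yaw -14.2 F [ 5.1  1.1 -3.7] M [ 0.042 -1.044  0.023] g 15.6
```

Emit:
apply_moves(
  rows=[
    [[0, 0, 0, 0, 0, 2.5, 0.01], [0, 0, 0, 0, 0, 5, 0.01], [0, 0, 0, 0, 0, 7.5, 0.01], [0, 0, 0, 0, 0, 10, 0.01], [0, 0, 0, 0, 0, 10, 0.01], [0, 0, 0, 0, 0, 10, 0.01], [0, 0, 0, 0, 0, 10, 0.01], [0, 0, 0, 0, 0, 10, 0.01]],
  ],
)

```text
time: 20.35
tool_pos: [0.5527, -0.1811, 0.2429]
orientation: [[0.912, -0.41, 0.002], [-0.41, -0.912, 0.0], [0.002, -0.001, -1.0]]
contact_force: [5.7, 1.0, -3.3]
grip_width: 0.185
```

```bash
python3 st.py
```

```text
20.35 [ 0.5527 -0.1811  0.2429] yaw -24.21 F [ 5.7  1.  -3.3] M [ 0.03  -1.076 -0.079] g 16.1
```

Emit:
apply_moves(
  rows=[
    [[0, 0, 0, 0, 0, 2.5, 0.01], [0, 0, 0, 0, 0, 5, 0.01], [0, 0, 0, 0, 0, 7.5, 0.01], [0, 0, 0, 0, 0, 10, 0.01], [0, 0, 0, 0, 0, 10, 0.01], [0, 0, 0, 0, 0, 10, 0.01], [0, 0, 0, 0, 0, 10, 0.01], [0, 0, 0, 0, 0, 10, 0.01]],
  ],
)

```text
time: 21.35
tool_pos: [0.5526, -0.1811, 0.243]
orientation: [[0.827, -0.562, 0.002], [-0.562, -0.827, 0.0], [0.002, -0.001, -1.0]]
contact_force: [4.7, -0.2, -2.8]
grip_width: 0.18
```

```bash
python3 st.py
```

```text
21.35 [ 0.5526 -0.1811  0.243 ] yaw -34.19 F [ 4.7 -0.2 -2.8] M [ 0.05  -1.038  0.038] g 15.7
```

Emit:
apply_moves(
  rows=[
    [[0, 0, 0, 0, 0, 2.5, 0.01], [0, 0, 0, 0, 0, 5, 0.01], [0, 0, 0, 0, 0, 7.5, 0.01], [0, 0, 0, 0, 0, 10, 0.01], [0, 0, 0, 0, 0, 10, 0.01], [0, 0, 0, 0, 0, 10, 0.01], [0, 0, 0, 0, 0, 10, 0.01], [0, 0, 0, 0, 0, 10, 0.01]],
  ],
)

```text
time: 22.35
tool_pos: [0.5526, -0.1811, 0.2429]
orientation: [[0.717, -0.697, 0.002], [-0.697, -0.717, 0.0], [0.001, -0.002, -1.0]]
contact_force: [4.0, 0.2, -3.6]
grip_width: 0.179
```

```bash
python3 st.py
```

```text
22.35 [ 0.5526 -0.1811  0.2429] yaw -44.22 F [ 4.   0.2 -3.6] M [ 0.008 -0.98   0.023] g 15.6
```

Emit:
apply_moves(
  rows=[
    [[0, 0, 0, 0, 0, 2.5, 0.01], [0, 0, 0, 0, 0, 5, 0.01], [0, 0, 0, 0, 0, 7.5, 0.01], [0, 0, 0, 0, 0, 10, 0.01], [0, 0, 0, 0, 0, 10, 0.01], [0, 0, 0, 0, 0, 10, 0.01], [0, 0, 0, 0, 0, 10, 0.01], [0, 0, 0, 0, 0, 10, 0.01]],
  ],
)

```text
time: 23.35
tool_pos: [0.5526, -0.1811, 0.243]
orientation: [[0.585, -0.811, 0.002], [-0.811, -0.585, 0.0], [0.001, -0.002, -1.0]]
contact_force: [5.4, 1.1, -4.1]
grip_width: 0.177
```

```bash
python3 st.py
```

```text
23.35 [ 0.5526 -0.1811  0.243 ] yaw -54.22 F [ 5.4  1.1 -4.1] M [ 0.065 -1.149 -0.009] g 15.4
```

Emit:
apply_moves(
  rows=[
    [[0, 0, 0, 0, 0, 2.5, 0.01], [0, 0, 0, 0, 0, 5, 0.01], [0, 0, 0, 0, 0, 7.5, 0.01], [0, 0, 0, 0, 0, 10, 0.01], [0, 0, 0, 0, 0, 10, 0.01], [0, 0, 0, 0, 0, 10, 0.01], [0, 0, 0, 0, 0, 10, 0.01], [0, 0, 0, 0, 0, 10, 0.01]],
  ],
)

```text
time: 24.35
tool_pos: [0.5526, -0.181, 0.243]
orientation: [[0.435, -0.9, 0.002], [-0.9, -0.435, 0.0], [0.001, -0.002, -1.0]]
contact_force: [4.6, 1.2, -2.9]
grip_width: 0.18
```

```bash
python3 st.py; python3 -c "
from h import *
save('wrist','w5r.png'); save('top','t5.png')
A=cv2.imread('pics/raw_w5r.png'); B=cv2.imread('pics/raw_t5.png')[165:240,295:400]
A=cv2.resize(A[0:290],(640,290)); B=cv2.resize(B,(420,300),interpolation=cv2.INTER_CUBIC); B=cv2.copyMakeBorder(B,0,0,0,220,cv2.BORDER_CONSTANT)
cv2.imwrite('pics/v5.png',np.vstack([A,B]))"
```

```text
24.35 [ 0.5526 -0.181   0.243 ] yaw -64.21 F [ 4.6  1.2 -2.9] M [ 0.089 -0.964  0.072] g 15.6
```

View pics/v5.png

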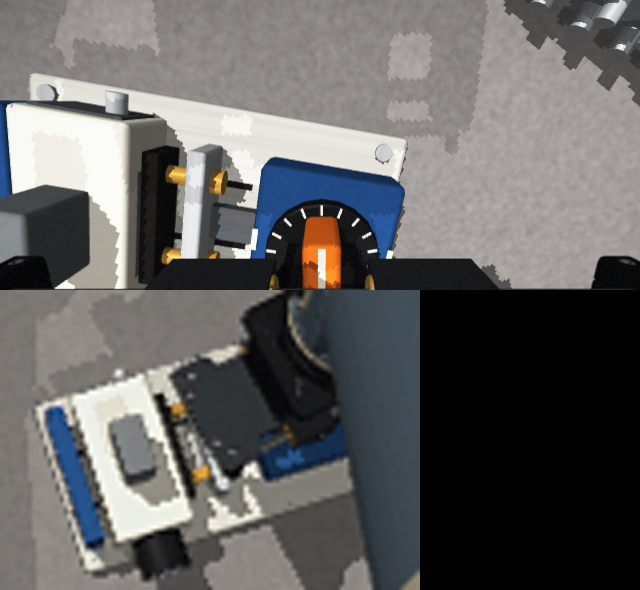

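At 4 clicks the pad has nearly reached the camera but a small gap remains, and the midway torque is still nil. Click 5 next, reading torque midway.

Emit:
apply_moves(
  rows=[
    [[0, 0, 0, 0, 0, 2.5, 0.01], [0, 0, 0, 0, 0, 5, 0.01], [0, 0, 0, 0, 0, 7.5, 0.01], [0, 0, 0, 0, 0, 10, 0.01], [0, 0, 0, 0, 0, 10, 0.01], [0, 0, 0, 0, 0, 10, 0.01], [0, 0, 0, 0, 0, 10, 0.01], [0, 0, 0, 0, 0, 10, 0.01]],
  ],
)

```text
time: 25.45
tool_pos: [0.5526, -0.181, 0.243]
orientation: [[0.272, -0.962, 0.002], [-0.962, -0.272, 0.0], [0.0, -0.002, -1.0]]
contact_force: [5.0, 1.0, -5.0]
grip_width: 0.182
```

```bash
python3 st.py
```

```text
25.45 [ 0.5526 -0.181   0.243 ] yaw -74.2 F [ 5.  1. -5.] M [ 0.088 -1.115  0.015] g 15.8
```

Emit:
apply_moves(
  rows=[
    [[0, 0, 0, 0, 0, 2.5, 0.01], [0, 0, 0, 0, 0, 5, 0.01], [0, 0, 0, 0, 0, 7.5, 0.01], [0, 0, 0, 0, 0, 10, 0.01], [0, 0, 0, 0, 0, 10, 0.01], [0, 0, 0, 0, 0, 10, 0.01], [0, 0, 0, 0, 0, 10, 0.01], [0, 0, 0, 0, 0, 10, 0.01]],
  ],
)

```text
time: 26.45
tool_pos: [0.5526, -0.181, 0.243]
orientation: [[0.101, -0.995, 0.002], [-0.995, -0.101, 0.0], [-0.0, -0.002, -1.0]]
contact_force: [5.8, 0.4, -2.4]
grip_width: 0.18
```

```bash
python3 st.py;  python3 -c "
from h import *
save('wrist','w6.png')"
```

```text
26.45 [ 0.5526 -0.181   0.243 ] yaw -84.2 F [ 5.8  0.4 -2.4] M [ 0.054 -1.056  0.067] g 15.7
```

Emit:
apply_moves(
  rows=[
    [[0, 0, 0, 0, 0, 2.5, 0.01], [0, 0, 0, 0, 0, 5, 0.01], [0, 0, 0, 0, 0, 7.5, 0.01], [0, 0, 0, 0, 0, 10, 0.01], [0, 0, 0, 0, 0, 10, 0.01], [0, 0, 0, 0, 0, 10, 0.01], [0, 0, 0, 0, 0, 10, 0.01], [0, 0, 0, 0, 0, 10, 0.01]],
  ],
)

```text
time: 27.5
tool_pos: [0.5526, -0.181, 0.2429]
orientation: [[-0.074, -0.997, 0.002], [-0.997, 0.074, 0.0], [-0.001, -0.002, -1.0]]
contact_force: [5.0, 0.9, -2.5]
grip_width: 0.182
```

```bash
python3 st.py
```

```text
27.5 [ 0.5526 -0.181   0.2429] yaw -94.22 F [ 5.   0.9 -2.5] M [ 0.055 -0.957 -0.121] g 15.9
```

Emit:
apply_moves(
  rows=[
    [[0, 0, 0, 0, 0, 2, 0.01], [0, 0, 0, 0, 0, 4, 0.01], [0, 0, 0, 0, 0, 5, 0.01], [0, 0, 0, 0, 0, 5, 0.01], [0, 0, 0, 0, 0, 5, 0.01], [0, 0, 0, 0, 0, 5, 0.01], [0, 0, 0, 0, 0, 5, 0.01], [0, 0, 0, 0, 0, 5, 0.01]],
  ],
)

```text
time: 28.5
tool_pos: [0.5526, -0.181, 0.2429]
orientation: [[-0.16, -0.987, 0.002], [-0.987, 0.16, 0.001], [-0.001, -0.002, -1.0]]
contact_force: [5.4, 1.3, -3.4]
grip_width: 0.178
```

```bash
python3 st.py; python3 -c "
import cv2,numpy as np
a=cv2.imread('pics/raw_w5r.png')[60:290,0:300];b=cv2.imread('pics/raw_w6.png')[60:290,0:300]
cv2.imwrite('pics/v6.png',cv2.resize(np.hstack([a,b]),None,fx=1.33,fy=1.33,interpolation=cv2.INTER_CUBIC))"
```

```text
28.5 [ 0.5526 -0.181   0.2429] yaw -99.23 F [ 5.4  1.3 -3.4] M [ 0.075 -0.856 -0.079] g 15.5
```

View pics/v6.png

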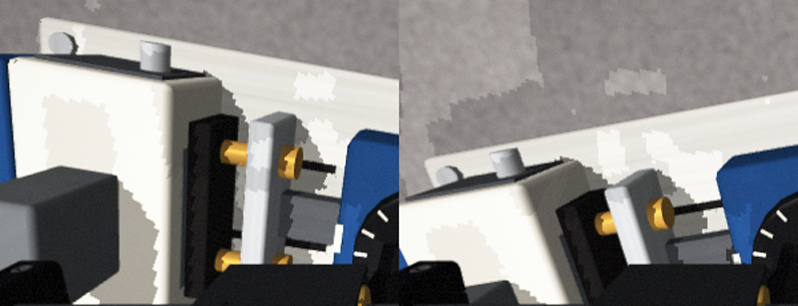

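```bash
cat > av.py <<'E'
from rig import env
import numpy as np
v=[]
for i in range(8):
    v.append(env.sense()['wrist_torque'][2]); env.read_camera('wrist')
print(env.sense()['time'],np.mean(v).round(4),np.std(v).round(3))
E
python3 av.py
```

```text
28.9 -0.1049 0.03
```

Emit:
apply_moves(
  rows=[
    [[0, 0, 0, 0, 0, -2, 0.01], [0, 0, 0, 0, 0, -4, 0.01], [0, 0, 0, 0, 0, -5, 0.01], [0, 0, 0, 0, 0, -5, 0.01], [0, 0, 0, 0, 0, -5, 0.01], [0, 0, 0, 0, 0, -5, 0.01], [0, 0, 0, 0, 0, -5, 0.01], [0, 0, 0, 0, 0, -5, 0.01]],
  ],
)

```text
time: 29.9
tool_pos: [0.5526, -0.181, 0.2429]
orientation: [[-0.073, -0.997, 0.002], [-0.997, 0.073, 0.0], [-0.0, -0.002, -1.0]]
contact_force: [5.0, 0.6, -3.2]
grip_width: 0.179
```

```bash
python3 av.py
```

```text
30.3 0.0638 0.015
```

Emit:
apply_moves(
  rows=[
    [[0, 0, 0, 0, 0, 2.5, 0.01], [0, 0, 0, 0, 0, 5, 0.01], [0, 0, 0, 0, 0, 7.5, 0.01], [0, 0, 0, 0, 0, 10, 0.01], [0, 0, 0, 0, 0, 10, 0.01], [0, 0, 0, 0, 0, 10, 0.01], [0, 0, 0, 0, 0, 10, 0.01], [0, 0, 0, 0, 0, 10, 0.01]],
  ],
)

```text
time: 31.3
tool_pos: [0.5526, -0.1809, 0.2429]
orientation: [[-0.245, -0.97, 0.002], [-0.97, 0.245, 0.0], [-0.001, -0.002, -1.0]]
contact_force: [5.1, 0.8, -3.9]
grip_width: 0.18
```

```bash
python3 av.py
```

```text
31.7 0.1047 0.027
```

Emit:
apply_moves(
  rows=[
    [[0, 0, 0, 0, 0, 2.5, 0.01], [0, 0, 0, 0, 0, 5, 0.01], [0, 0, 0, 0, 0, 7.5, 0.01], [0, 0, 0, 0, 0, 10, 0.01], [0, 0, 0, 0, 0, 10, 0.01], [0, 0, 0, 0, 0, 10, 0.01], [0, 0, 0, 0, 0, 10, 0.01], [0, 0, 0, 0, 0, 10, 0.01]],
  ],
)

```text
time: 32.7
tool_pos: [0.5526, -0.1809, 0.243]
orientation: [[-0.409, -0.913, 0.002], [-0.913, 0.409, 0.0], [-0.001, -0.002, -1.0]]
contact_force: [4.7, 1.1, -2.9]
grip_width: 0.18
```

```bash
python3 av.py; python3 st.py
```

```text
33.1 0.2404 0.029
33.1 [ 0.5526 -0.1809  0.2429] yaw -114.13 F [ 4.9  0.4 -3.1] M [ 0.152 -0.974  0.245] g 15.5
```

Averaged torque is 0.064 N m at 5.5 clicks and 0.105 at 6, so about 0–2 N at click 5. That makes click 5 the first pressing click, as the image measurement said. On to click 7, then release.

Emit:
apply_moves(
  rows=[
    [[0, 0, 0, 0, 0, 2.5, 0.01], [0, 0, 0, 0, 0, 5, 0.01], [0, 0, 0, 0, 0, 7.5, 0.01], [0, 0, 0, 0, 0, 10, 0.01], [0, 0, 0, 0, 0, 10.3, 0.01], [0, 0, 0, 0, 0, 10.3, 0.01], [0, 0, 0, 0, 0, 10.3, 0.01], [0, 0, 0, 0, 0, 10.3, 0.01]],
  ],
)

```text
time: 34.1
tool_pos: [0.5526, -0.1809, 0.2429]
orientation: [[-0.565, -0.825, 0.002], [-0.825, 0.565, 0.0], [-0.001, -0.001, -1.0]]
contact_force: [5.3, 0.5, -3.1]
grip_width: 0.182
```

```bash
python3 av.py; python3 st.py
```

```text
34.5 0.1858 0.017
34.5 [ 0.5526 -0.1809  0.243 ] yaw -124.44 F [ 4.5  0.4 -2.7] M [ 0.123 -0.979  0.18 ] g 15.8
```

Emit:
apply_moves(
  rows=[
    [[0, 0, 0, 0, 0, 0, 0.02], [0, 0, 0, 0, 0, 0, 0.03], [0, 0, 0, 0, 0, 0, 0.045], [0, 0, 0, 0, 0, 0, 0.06], [0, 0, 0, 0, 0, 0, 0.06], [0, 0, -0.01, 0, 0, 0, 0.06], [0, 0, -0.04, 0, 0, 0, 0.06], [0, 0, -0.08, 0, 0, 0, 0.06]],
  ],
)

```text
time: 35.5
tool_pos: [0.5517, -0.1813, 0.3235]
orientation: [[-0.567, -0.824, -0.002], [-0.824, 0.567, 0.0], [0.001, 0.002, -1.0]]
contact_force: [-0.2, -0.0, 0.7]
grip_width: 0.686
```

Emit:
apply_moves(
  rows=[
    [[0, 0, -0.03, 0, 0, -10, 0.06], [0, 0, -0.06, 0, 0, -20, 0.06], [0, 0, -0.06, 0, 0, -30, 0.06], [0, 0, -0.06, 0, 0, -40, 0.06], [0, 0, -0.06, 0, 0, -50, 0.06], [0, 0, -0.06, 0, 0, -60, 0.06], [0, 0, -0.06, 0, 0, -60, 0.06], [0, 0, -0.06, 0, 0, -60, 0.06]],
  ],
)

```text
time: 36.5
tool_pos: [0.5519, -0.1815, 0.3831]
orientation: [[0.428, -0.904, 0.0], [-0.904, -0.428, -0.0], [0.0, -0.0, -1.0]]
contact_force: [0.6, 0.0, 0.1]
grip_width: 0.692
```

```bash
python3 st.py; python3 -c "
from h import *
save('wrist','w7.png',None,1.25)"
```

```text
36.5 [ 0.5519 -0.1815  0.3831] yaw -64.67 F [0.6 0.  0.1] M [ 0.037 -0.031 -0.025] g 60.2
```

View pics/w7.png

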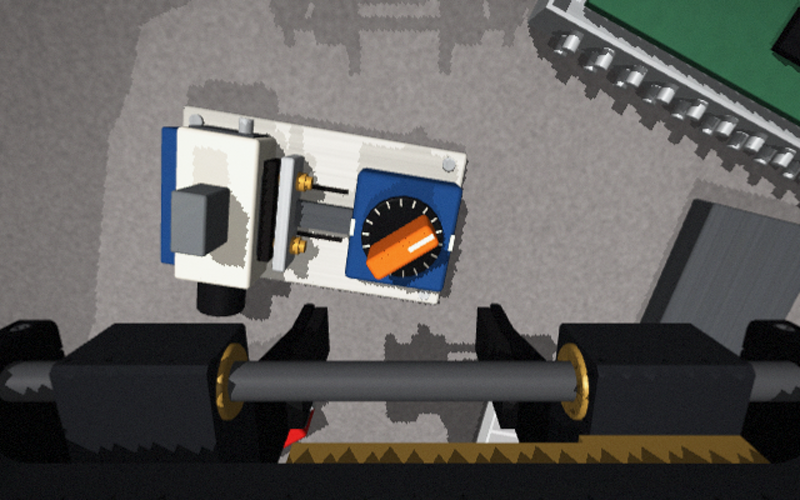

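The dial bar sits at about −36° world yaw (−34° expected for 7 clicks). The camera is upright between the fixed jaw and the pad, and the arm is clear. Handing in.

```bash
python3 -c "
from rig import env
print(env.finish_job())"
```

```text
the job is handed in; nothing more can be done
None
```

The white camera is standing upright between the holder's jaws. The dial is turned 7 clicks clockwise, and I handed the job in with the arm clear of everything. It used about 37 s of the 72 s. `finish_job` gives no verdict, so what follows is from my own checks.

- **Placing:** I set the camera down with light contact (about 3 N), roughly centred along the jaws with the lens towards the holder's −x, and let go of it before turning the dial.
- **First pressing click:** I took this to be the 5th.
    - The pad's face measured about y = −54.5 mm at the start, so it had about 28.5 mm to travel.
    - At 4 clicks a gap was still visible, and the torque was near nil halfway to the 5th click.
    - The averaged torque then rose: 0.06 N m at 5.5 clicks, 0.10 at 6, 0.24 at 6.5 and 0.19 at 7.
- **Final setting:** the last picture shows the camera between the fixed jaw and the pad. The dial bar is at about −36°, where 7 clicks should put it at −34°.

**Disagreements:**
- **Torque readings:** single readings were noisy, including one of −0.12 N m at 5.5 clicks that averaging did not bear out. The clamp force I worked out differed by a few newtons between positions. The 6- and 7-click readings on their own would put the first press slightly past the 5th click. I kept the 5th because it matches the pad measurement and the stated limit of the 5th.
- **Wrist camera:** its calibration looked about 6 mm off along its view. I allowed for this before gripping the dial.

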